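# Make the sample changer safe to carry

### The job

The sample changer is to be carried to another bench: turn its carousel by pushing on the edge ribs until the home notch faces the lock bolt, and slide the bolt fully home into the notch so that the carousel can no longer turn. Fold the sampling arm in over the carousel as far as its stop, so that nothing sticks out, and leave the other things on the bench where they stand.

Things in the scene. Friction and masses are not known exactly. Their poses are not given: they have to be found in the camera images.
- changer: the sample changer, a flat white box 250 (x) x 276 (y) x 36 mm high, fixed. Origin on the bench straight under the carousel's axis; own axes: x away from its keypad edge, y to its left, z up. The box reaches from x -118 to +132 mm and y -158 to +118 mm. The lock bolt lies at its -y side, the post of the sampling arm at x +105, y +90
- carousel_axis (a point): point on the carousel's upright axis at deck height. The carousel: grey disc, 190 mm wide, underside 39 mm and deck 57 mm above the bench, twelve vial pockets 21 mm wide (centres 50 mm from the axis), hub 32 mm wide rising to 71 mm, six finger ribs on its edge. It turns both ways without end, against about 0.1 N m of friction, and stays where it is left
- carousel (a joint): angle of the carousel in rad, growing counter-clockwise seen from above; 0, or any whole turn, when the home notch faces the lock bolt exactly
- home_notch (a point): the home notch of the carousel, the only gap in its rim: 20 mm wide, 18 mm deep (radially), cut through the whole thickness. The point lies in the middle of its mouth, 95 mm from the axis, at deck height
- lock_mark (a point): fixed point on the bolt's line, 95 mm from the carousel's axis, at deck height, by the short index line on the bolt's guide: the home notch must come here. The bolt slides from here straight towards the axis (+y of the changer). Its nose is round (radius 7 mm), so it enters and draws the carousel straight if the notch is up to about 5 mm off
- lock_bolt (a joint): travel of the lock bolt in m: 0 is fully drawn out, 0.020 is fully home in the notch. It slides against about 2 N of friction and stays where it is left; it meets the rim after about 5 mm if the notch is not there
- bolt_grip (a point): middle of the upright black grip of the lock bolt, 14 mm in diameter, reaching from 70 to 89 mm above the bench; the point lies 78 mm above it and moves with the bolt. The grip stands on an 11 mm steel pin between two aluminium bridges 60 mm high (36 mm wide, one on each side along the slide), above which a finger can push it
- sampler (a joint): angle of the sampling arm in rad: 0 is folded in at its stop, pointing from its post to the carousel's axis; it grows as the arm swings out, clockwise seen from above, to 1.9. Light friction (about 0.08 N m) keeps it where it is left
- sampler_pivot (a point): point on the vertical axis of the arm's post, 95 mm above the bench (mid-height of the arm); post and hub are 36 mm in diameter, top 108 mm above the bench
- sampler_head (a point): middle of the head block at the free end of the sampling arm, 138 mm from the pivot, 95 mm above the bench. The block is 34 mm long (along the arm), 30 mm wide and 22 mm high; the arm is a straight bar 20 mm wide, from 86 to 104 mm above the bench
- white_bottle: bystander: a white squeeze bottle, 45 mm wide, 100 mm high, behind the changer; origin at the centre of its underside
- beaker: bystander: a clear beaker, 74 mm wide, 90 mm high, to the right of the changer; origin at the centre of its underside
- dish_a: bystander: the lower of two stacked petri dishes, 91 mm wide, 15 mm high, to the right of the changer; origin at the centre of its underside
- dish_b: bystander: the upper of the two petri dishes
- finger_rib (a point): top middle of one of six upright ribs on the carousel, by which a finger pushes it round. Each is a bar 24 mm long radially (69 to 93 mm from the axis), 10 mm thick, rising 18 mm above the deck to 75 mm above the bench. They stand every 60 degrees, the nearest two 30 degrees to either side of the home notch; this one is counter-clockwise of it
- tape_roll: bystander: a roll of tape lying flat, 105 mm wide, 24 mm high, on the right; origin at the centre of its underside
- marker: bystander: a marker pen, 138 mm long, 14 mm high, lying on the left; origin under its middle
- tweezers: bystander: steel forceps, 126 mm long, 10 mm high, lying on the left; origin under their middle

How it is judged (in metres and radians):
On the way:
1. the carousel's home notch faces the lock bolt and the bolt is fully home in it (value of joint lock_bolt above 0.0175 m and horizontal distance between home_notch and lock_mark below 0.006 m), for 0.2 s.
At the end, for the whole second after the job is handed in: The lock bolt is home in the home notch (at least 17.5 of its 20 mm, notch within 6 mm of the mark), the sampling arm is folded in to its stop (within 0.08 rad) and at rest, and the other things stand within 30 mm of where they stood (all of step 1 and value of joint sampler below 0.08 rad and velocity of joint sampler between -0.05 and 0.05 rad/s); the robot touches nothing.
It fails at once if one of the other things on the bench is shifted by more than 30 mm or knocked over (distance of any of white_bottle, beaker, dish_a, dish_b, tape_roll, marker, tweezers from where it was at the start of the episode above 0.03 m or angle between any of white_bottle, beaker's own z axis and vertical above 0.5 rad).
It also fails if it takes over 51 s, if anything falls off the work surface, if the arm or the gripper's body presses on something with over 40 N, if the wrist force passes 120 N, or if a joint passes its speed limit or range.

### The arm

A 6-joint arm with a two-finger parallel gripper is mounted at the origin on a cart in front of the work surface, level with it; the furniture and walls round the work are solid. World frame = base frame: x ahead of the robot, y to its left, z up, the work surface at z = 0. Lengths are in mm, angles in degrees, forces in N, time in s.
With the tool pointing down it reaches from about 200 to 875 mm from the base axis. Payload 3.4 kg.
Tool frame: the origin (TCP) lies at the very end of the fingers, on their centre line; the grasp point (between the pads) lies 19 mm behind it; z points along the fingers, y is the direction in which the jaws open and shut (so a half turn about z gives the same grasp; the last joint's range is limited). The gripper opens to 94 mm and grips with 3 to 60 N. Pads are 16 mm wide; open, the fingers measure 119 mm over their backs; the gripper's body (75 mm by 177 mm) begins 78 mm behind the grasp point.
Start: joints at [-78.667, 15.808, 86.224, -0, 77.962, -6.933], TCP at [180.221, -546.064, 205.493] pointing down, gripper open.
Joint ranges: [-165.64, 165.64], [-43.16, 119.46], [12.63, 154.43], [-67.54, 247.53], [6.08, 155.33], [-154.97, 154.97]. Speed limits (degrees/s): [147.25, 147.25, 180, 180, 180, 180].

### API

Orientations are given as [roll, pitch, yaw] about the fixed x, y, z axes, in that order (R = Rz(yaw) Ry(pitch) Rx(roll)).
In Python, from workcell import env gives the robot as it stands.
- The arm moves only by the tool carry_out, never from a script. Its argument "plan" is a list of rows, each an object with "hand": the opening, from 0 (shut) to 1 (fully open); "translation": the shift along the world's x, y, z in mm, a list of three; "twist": the turn about the world's z in rad. A call has 1 to 20 rows; each row shifts and turns the commanded pose from where the row before left it; what a row does not reach is not made up. A row lasts 1/12 s, in which the tool goes at most 41.7 mm and 7.16 degrees, less where a joint would pass 70% of its speed; a pose out of reach is approached as far as the arm can. A call is refused whole if a number of a shift passes 41.7 or a number of a turn 0.125, either way. A call with a gripper value outside its range is refused whole. The fingers move at their own pace and stop on an object; "squeeze" is the grip in N (left out, the last holds). Time passes only in rows, so rows that do not move let the fingers close. It gives the time, the measured TCP pose, the force and the opening at its end, in the units of the state.
- env.state(): the state, without advancing time (a new reading comes with each control period).
- env.camera(name): name is "side" or "top"; returns the picture (480x640x3 uint8, red, green, blue); there is no depth.
- env.calibration(name): a dict with "mtx" (3x3 intrinsics, pixels), "rvec" (rotation vector, rad) and "tvec" (3), from world to camera coordinates, as OpenCV has them. Camera axes: x right, y down, z forward; pixel columns grow to the right and rows downward; lengths in mm; the calibration is good to about 2 mm. A picture is of the moment at which its call begins. calibration takes no time and is no camera call.
- env.job_done(): hands the job in, once; it reports no verdict.
The state is a dict: "clock": time; "qpos": joint angles; "dq": joint speeds; "tau": joint torques, N m; "tool_pos": TCP position; "ee_rot": TCP orientation; "contact_force": force on the tool from outside, world axes, zero at the start; "ft_torque": the same for the moment, N m; "gripper_width": opening from 0.0 (shut) to 1.0 (fully open).
Only numpy, scipy, OpenCV 4.12 (cv2) and the standard library are available. Lean on these libraries where they do the work, as an engineer would, in place of code of your own. Each camera call takes 0.05 s, during which the arm holds its last target.

## Working session

There is one attempt and no reset: what is moved stays moved. The work goes in short steps, Python scripts to look and compute and a tool call to move; the robot and the scene stay as the last step left them, time stands still between calls to the robot, and variables do not carry over. Pictures are saved under pics/ and viewed, and the job is handed in when it is done.

Besides the shell and the picture viewer there is one more tool, called after "Request:" as name(argument=value, ...), one argument or row to a line, values as JSON. carry_out: Moves the arm, as the interface text tells. Its arguments: {"type":"object","properties":{"plan":{"type":"array","items":{"type":"object","properties":{"hand":{"type":"number"},"translation":{"type":"array","items":{"type":"number"}},"twist":{"type":"number"}}}},"squeeze":{"type":"number"}},"required":["plan"]}

```bash
ls; mkdir -p pics; python3 - <<'E'
from workcell import env
import cv2
for n in("side","top"):
    cv2.imwrite(f"pics/{n}0.png",env.camera(n)[:,:,::-1])
    print(n,env.calibration(n))
print(env.state())
E
```

```text
pics
side {'mtx': array([[455.53190468,   0.        , 323.74779279],
       [  0.        , 455.53190468, 246.34746494],
       [  0.        ,   0.        ,   1.        ]]), 'rvec': array([ 2.22699525, -0.02344586, -0.01194801]), 'tvec': array([-559.90413994,   53.82606658, 1291.5432035 ])}
top {'mtx': array([[522.37103602,   0.        , 325.32469965],
       [  0.        , 522.37103602, 235.34539947],
       [  0.        ,   0.        ,   1.        ]]), 'rvec': array([ 2.24288315, -2.18266109,  0.08309211]), 'tvec': array([ -95.1406148 ,  569.69760586, 1267.09422887])}
{'clock': 0.1, 'qpos': array([-7.86652488e+01,  1.58423650e+01,  8.62841652e+01,  3.23021128e-04,
        7.79623041e+01, -6.93174871e+00]), 'dq': array([-0.00134322, -0.01605342, -0.12218862,  0.0394174 ,  0.02160976,
        0.05100808]), 'tau': array([ 1.50096323e-03, -4.05457306e+01, -2.37778902e+01,  7.03606778e-02,
        2.99377867e-02, -4.16123328e-05]), 'tool_pos': array([ 180.13831117, -545.54898854,  204.73393876]), 'ee_rot': array([-1.79911853e+02, -1.10346404e-02,  1.82664239e+01]), 'contact_force': array([0.04679368, 0.07122728, 0.48743811]), 'ft_torque': array([0.00617985, 0.05990344, 0.04334177]), 'gripper_width': 0.9999658994011389}
```

View pics/side0.png

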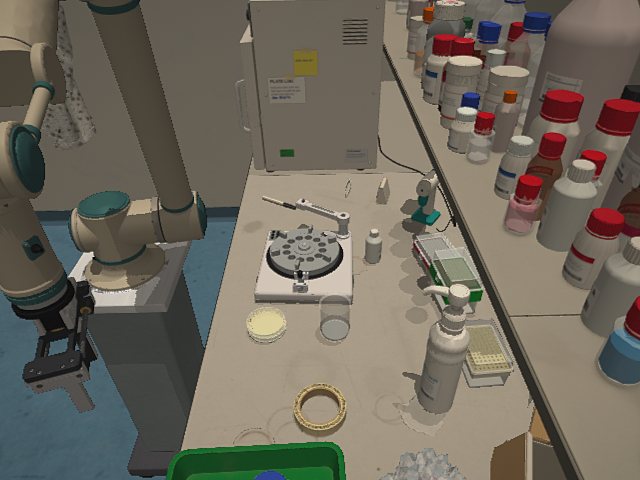

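View pics/top0.png

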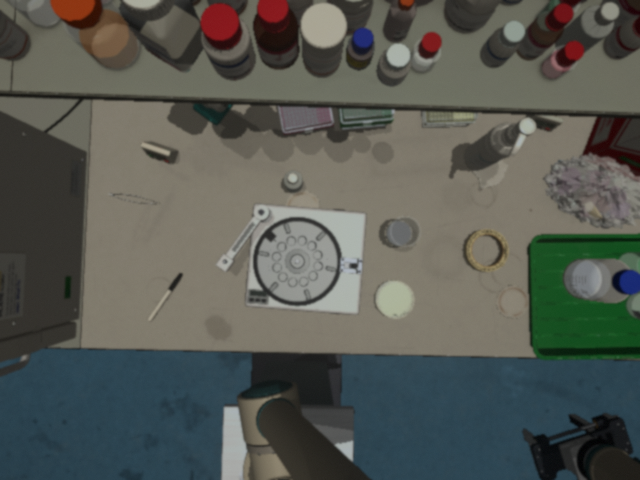

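```bash
cat > h.py <<'E'
import numpy as np,cv2
from workcell import env
def cam(n):
    c=env.calibration(n);R=cv2.Rodrigues(c["rvec"])[0];return c["mtx"],R,c["tvec"],c["rvec"]
def ray(n,u,v,z):
    K,R,t,_=cam(n);d=R.T@np.linalg.solve(K,[u,v,1.]);C=-R.T@t
    return C+d*(z-C[2])/d[2]
def proj(n,P):
    K,R,t,r=cam(n);return cv2.projectPoints(np.array(P,float).reshape(-1,1,3),r,t,K,None)[0].reshape(-1,2)
def crop(img,x0,y0,w,h,s,fn):
    cv2.imwrite(fn,cv2.resize(img[y0:y0+h,x0:x0+w],None,fx=s,fy=s,interpolation=cv2.INTER_CUBIC))
E
python3 - <<'E'
from h import *
crop(cv2.imread("pics/top0.png"),210,190,160,130,5,"pics/t0c.png")
crop(cv2.imread("pics/side0.png"),245,185,130,120,5,"pics/s0c.png")
for n in("side","top"):
    K,R,t,_=cam(n);print(n,-R.T@t)
E
```

```text
side [ 561.3041184  -997.50923164  821.21054385]
top [ 513.64291645  -42.16295985 1293.64914978]
```

View pics/t0c.png

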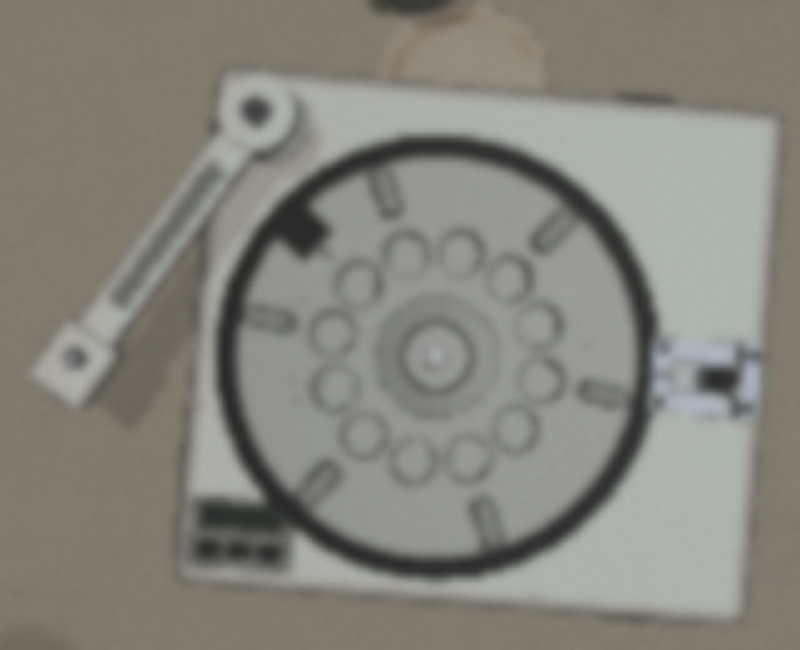

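View pics/s0c.png

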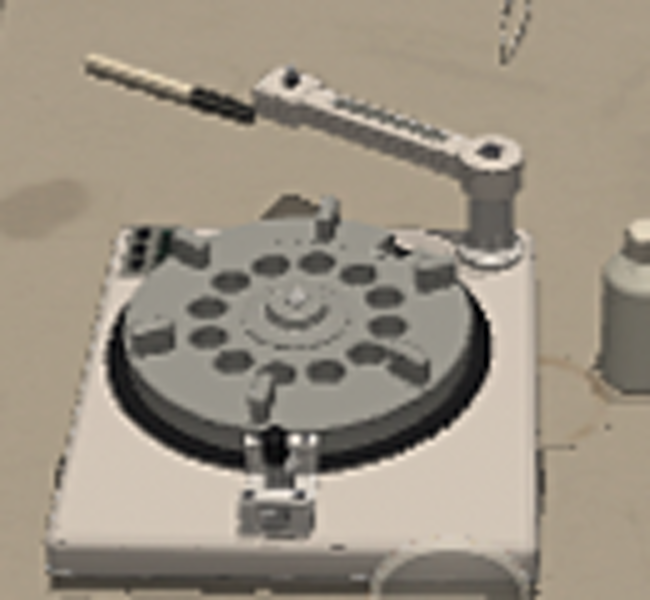

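```bash
python3 - <<'E'
from h import *
T=lambda X,Y,z:ray("top",210+(X+.5)/5-.5,190+(Y+.5)/5-.5,z)
S=lambda X,Y,z:ray("side",245+(X+.5)/5-.5,185+(Y+.5)/5-.5,z)
# box corners: (x+,y+),(x+,y-),(x-,y-),(x-,y+)
own=np.array([[132,118],[132,-158],[-118,-158],[-118,118.]])
W=np.array([T(*p,36)[:2] for p in[(225,72),(777,117),(740,620),(182,578)]])
oc=own-own.mean(0);wc=W-W.mean(0)
a=np.arctan2((oc[:,0]*wc[:,1]-oc[:,1]*wc[:,0]).sum(),(oc*wc).sum())
R=np.array([[np.cos(a),-np.sin(a)],[np.sin(a),np.cos(a)]])
t=W.mean(0)-R@own.mean(0)
print("yaw",np.degrees(a),"origin",t);print("res",W-(own@R.T+t))
print("hub top cam",T(437,355,71),"side",S(297,297,71))
ax=T(437,355,71)[:2]
print("disc outer centre via ring", )
print("pivot",T(257,110,108),S(491,150,108),"model",R@[105,90]+t)
h=T(75,357,106);p=T(257,110,108);print("head",h,S(291,76,106), np.hypot(*(h-p)[:2]))
n=T(285,212,57);print("notch",n,np.degrees(np.arctan2(*(n[:2]-ax)[::-1])))
print("grip",T(718,378,89),S(275,435,89),"lockmark",R@[0,-95]+t)
for q in[(371,176),(570,213),(248,318),(622,400),(306,500),(490,550)]:
    r=T(*q,75)[:2]-ax;print("rib",np.hypot(*r),np.degrees(np.arctan2(r[1],r[0])))
E
```

```text
yaw -2.941651344921548 origin [507.56838123 -13.61830407]
res [[-3.60304841 -4.1204653 ]
 [-3.38255128  4.57893551]
 [ 3.73075554  3.95118314]
 [ 3.25484415 -4.40965335]]
hub top cam [508.62612751 -13.36213314  71.        ] side [507.35910402 -11.11580756  71.        ]
disc outer centre via ring
pivot [617.63699649  70.5475209  108.        ] [616.48555774  73.20746116 108.        ] model [617.04872965  70.87461463]
head [503.5520878  149.06352112 106.        ] [501.61191557 159.85776645 106.        ] 138.4923415972552
notch [574.16020186  60.6607686   57.        ] 48.48083969574679
grip [ 501.52509437 -143.5672549    89.        ] [ 500.24358209 -146.56906886   89.        ] lockmark [ 502.6930811  -108.49312395]
rib 88.96044321506383 21.820709460885457
rib 90.7802291604146 -41.57104842704495
rib 89.35419935829223 80.42219341865486
rib 88.78463652082564 -102.12630915627435
rib 90.30608439482229 139.53724679610647
rib 93.77144129574934 -163.08783814754491
```

Request:
carry_out(
  plan=[
    {"hand": 0.27,"translation": [13.3,29.3,0],"twist": 0.105},
    {"hand": 0.27,"translation": [13.3,29.3,0],"twist": 0.105},
    {"hand": 0.27,"translation": [13.3,29.3,0],"twist": 0.105},
    {"hand": 0.27,"translation": [13.3,29.3,0],"twist": 0.105},
    {"hand": 0.27,"translation": [13.3,29.3,0],"twist": 0.105},
    {"hand": 0.27,"translation": [13.3,29.3,0],"twist": 0.105},
    {"hand": 0.27,"translation": [13.3,29.3,0],"twist": 0.105},
    {"hand": 0.27,"translation": [13.3,29.3,0],"twist": 0.105},
    {"hand": 0.27,"translation": [13.3,29.3,0],"twist": 0.105},
    {"hand": 0.27,"translation": [13.3,29.3,0],"twist": 0.105},
    {"hand": 0.27,"translation": [13.3,29.3,0],"twist": 0.105},
    {"hand": 0.27,"translation": [13.3,29.3,0],"twist": 0.105},
    {"hand": 0.27,"translation": [13.3,29.3,0],"twist": 0.105},
    {"hand": 0.27,"translation": [13.3,29.3,0],"twist": 0.105},
    {"hand": 0.27,"translation": [13.3,29.3,0],"twist": 0.105},
    {"hand": 0.27,"translation": [13.3,29.3,0],"twist": 0.105},
    {"hand": 0.27,"translation": [13.3,29.3,0],"twist": 0.105},
    {"hand": 0.27,"translation": [13.3,29.3,0],"twist": 0.105},
    {"hand": 0.27,"translation": [13.3,29.3,0],"twist": 0.105},
    {"hand": 0.27,"translation": [13.3,29.3,0],"twist": 0.105},
  ],
  squeeze=5,
)

```text
clock: 1.77
tool_pos: [446.2, 41.6, 205.3]
ee_rot: [-180.0, -0.0, 138.9]
contact_force: [0.1, 0.3, 0.3]
gripper_width: 0.272
```

```bash
python3 - <<'E'
from h import *
print(env.state())
i=env.camera("side")[:,:,::-1];cv2.imwrite("pics/s1.png",i);crop(i,220,120,160,120,5,"pics/s1c.png")
print(ray("top",402,232,90),ray("top",395,300,30),ray("top",292,180,100))
E
```

```text
{'clock': 1.7667, 'qpos': array([-3.57407627e+00,  4.77327388e+00,  1.00429622e+02, -4.17792119e-03,
        7.48175774e+01, -5.24779747e+01]), 'dq': array([ 47.88034627,  16.53220441, -18.62155989,  -0.34462523,
         1.5568013 , -23.9935566 ]), 'tau': array([ -3.22264686, -30.63900232, -21.84283733,   0.19419291,
         0.22867728,   0.3722625 ]), 'tool_pos': array([446.24686651,  41.63494752, 205.26649495]), 'ee_rot': array([-1.79984333e+02, -1.37818587e-02,  1.38904991e+02]), 'contact_force': array([0.13847239, 0.26038367, 0.31835431]), 'ft_torque': array([-0.00853864, -0.16233895,  0.01738665]), 'gripper_width': 0.2717180646565523}
[ 581.3375707  -254.97543719   90.        ] [ 419.55470689 -251.85425003   30.        ] [693.11658321   2.76078918 100.        ]
```

View pics/s1c.png

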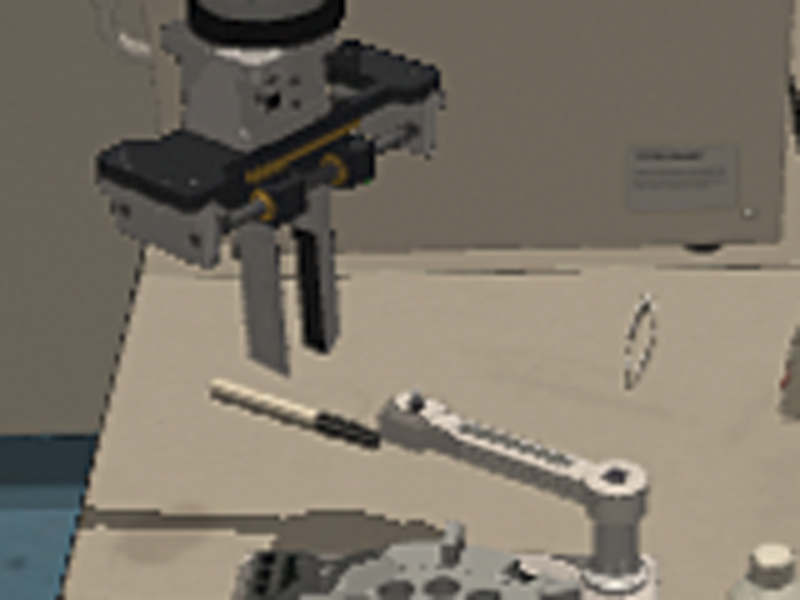

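Request:
carry_out(
  plan=[
    {"hand": 0.27,"translation": [0,0,-20]},
    {"hand": 0.27,"translation": [0,0,-30]},
    {"hand": 0.27,"translation": [0,0,-30]},
    {"hand": 0.27,"translation": [0,0,-30]},
    {"hand": 0.27,"translation": [0,0,-10]},
    {"hand": 0.27,"translation": [0,0,0]},
  ],
)

```text
schema error: expected keys hand, translation, twist
```

```bash
python3 - <<'E'
from h import *
i=env.camera("side")[:,:,::-1];crop(i,220,140,160,120,5,"pics/s2c.png")
i=env.camera("top")[:,:,::-1];crop(i,210,190,160,130,5,"pics/t2c.png")
E
```

```text
(no output)
```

View pics/s2c.png

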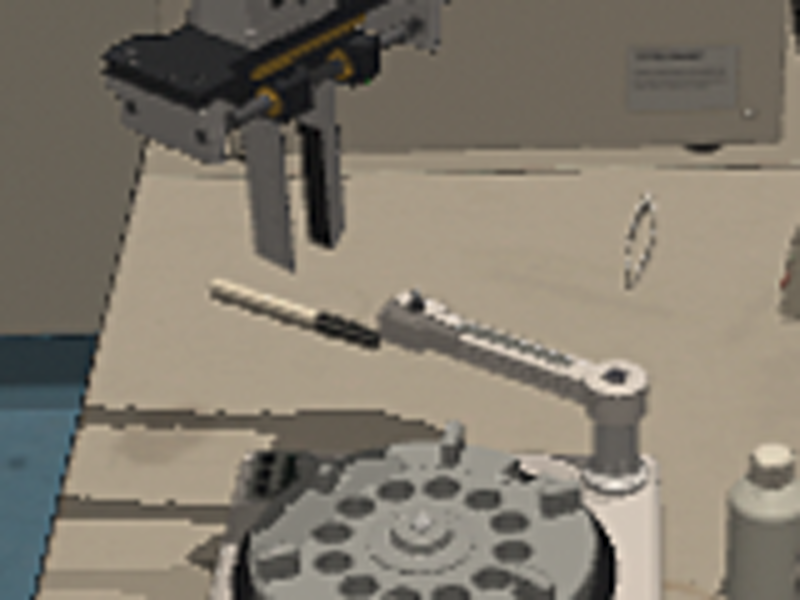

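View pics/t2c.png

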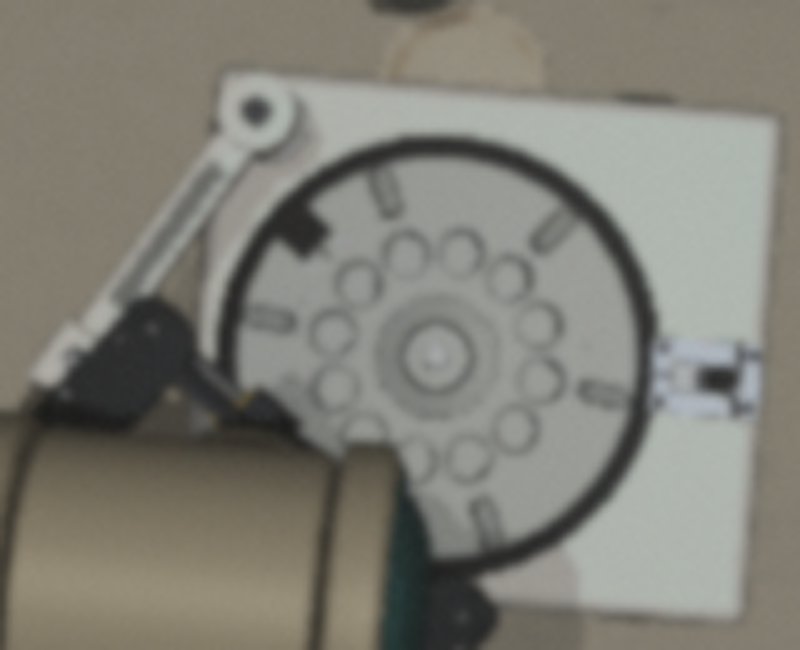

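Request:
carry_out(
  plan=[
    {"hand": 0.27,"translation": [0,0,-20],"twist": 0},
    {"hand": 0.27,"translation": [0,0,-30],"twist": 0},
    {"hand": 0.27,"translation": [0,0,-30],"twist": 0},
    {"hand": 0.27,"translation": [0,0,-30],"twist": 0},
    {"hand": 0.27,"translation": [0,0,-12],"twist": 0},
    {"hand": 0.27,"translation": [0,0,0],"twist": 0},
    {"hand": 0.27,"translation": [0,0,0],"twist": 0},
  ],
)

```text
clock: 2.5
tool_pos: [445.4, 38.9, 83.2]
ee_rot: [-179.9, -0.1, 138.5]
contact_force: [0.3, -0.3, 0.7]
gripper_width: 0.269
```

```bash
python3 - <<'E'
from h import *
i=env.camera("side")[:,:,::-1];crop(i,250,170,120,100,6,"pics/s3c.png")
E
```

```text
(no output)
```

View pics/s3c.png

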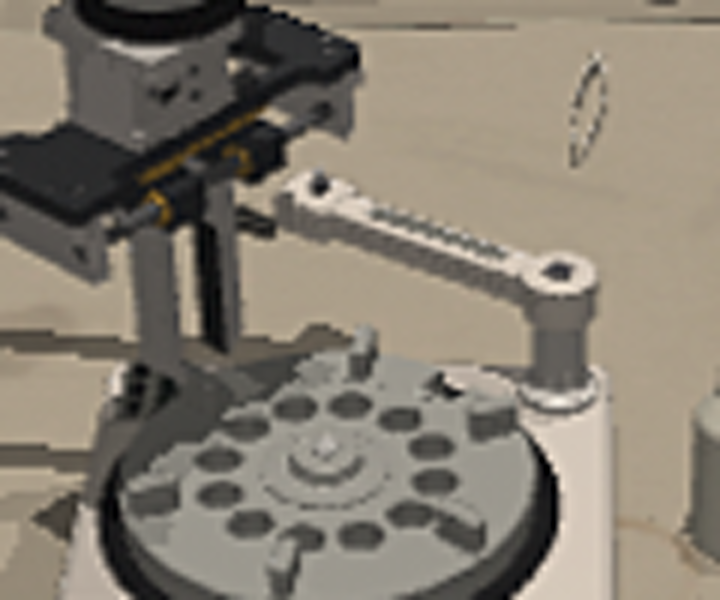

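Request:
carry_out(
  plan=[
    {"hand": 0.27,"translation": [0.5,0,-10],"twist": 0},
    {"hand": 0.27,"translation": [0.5,0,-11],"twist": 0},
    {"hand": 0.27,"translation": [0,0,0],"twist": 0},
    {"hand": 0.13,"translation": [0,0,0],"twist": 0},
    {"hand": 0.13,"translation": [0,0,0],"twist": 0},
    {"hand": 0.13,"translation": [0,0,0],"twist": 0},
    {"hand": 0.13,"translation": [0,0,0],"twist": 0},
  ],
)

```text
clock: 3.13
tool_pos: [447.8, 39.9, 63.3]
ee_rot: [179.9, 0.1, 138.6]
contact_force: [-0.6, -0.1, 0.2]
gripper_width: 0.131
```

```bash
python3 - <<'E'
from h import *
i=env.camera("side")[:,:,::-1];crop(i,250,170,120,100,6,"pics/s4c.png")
import numpy as np
# arc: 24 steps from 139.2, -142.1deg
a=np.radians(139.2-142.1*np.arange(25)/24);p=81*np.c_[np.cos(a),np.sin(a)]
print(np.round(np.diff(p,axis=0),1).tolist(),np.radians(142.1/24))
E
```

```text
[[5.8, 6.0], [6.4, 5.4], [6.9, 4.7], [7.4, 4.0], [7.7, 3.2], [8.0, 2.4], [8.2, 1.6], [8.3, 0.7], [8.4, -0.2], [8.3, -1.0], [8.2, -1.9], [7.9, -2.7], [7.6, -3.5], [7.2, -4.3], [6.7, -5.0], [6.2, -5.7], [5.5, -6.3], [4.9, -6.8], [4.1, -7.3], [3.4, -7.7], [2.6, -8.0], [1.7, -8.2], [0.9, -8.3], [0.0, -8.4]] 0.1033380361284976
```

View pics/s4c.png

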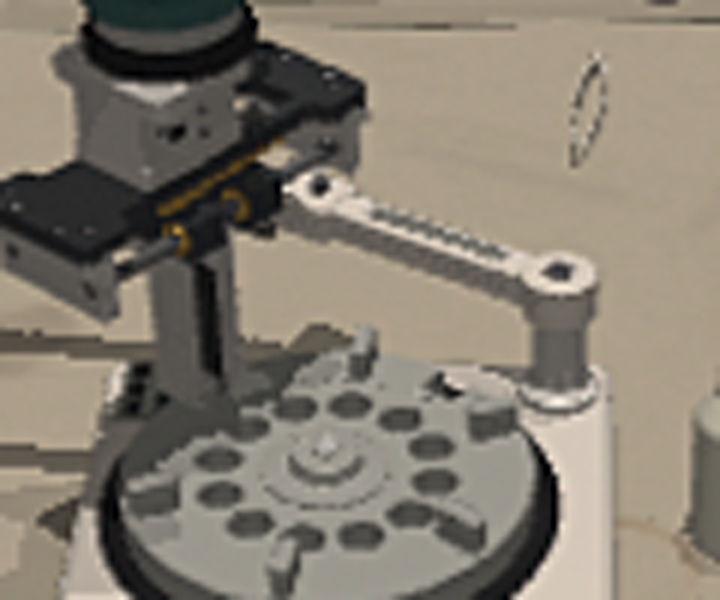

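Request:
carry_out(
  plan=[
    {"hand": 0.13,"translation": [5.8,6.0,0],"twist": -0.1033},
    {"hand": 0.13,"translation": [6.4,5.4,0],"twist": -0.1033},
    {"hand": 0.13,"translation": [6.9,4.7,0],"twist": -0.1033},
    {"hand": 0.13,"translation": [7.4,4.0,0],"twist": -0.1033},
    {"hand": 0.13,"translation": [7.7,3.2,0],"twist": -0.1033},
    {"hand": 0.13,"translation": [8.0,2.4,0],"twist": -0.1033},
    {"hand": 0.13,"translation": [8.2,1.6,0],"twist": -0.1033},
    {"hand": 0.13,"translation": [8.3,0.7,0],"twist": -0.1033},
    {"hand": 0.13,"translation": [0,0,0],"twist": 0},
    {"hand": 0.13,"translation": [0,0,0],"twist": 0},
  ],
)

```text
clock: 4.02
tool_pos: [506.1, 68.0, 62.5]
ee_rot: [180.0, -0.0, 91.4]
contact_force: [-0.8, -0.3, -0.5]
gripper_width: 0.128
```

```bash
python3 - <<'E'
from h import *
i=env.camera("side")[:,:,::-1];crop(i,250,170,120,100,6,"pics/s5c.png")
E
```

```text
(no output)
```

View pics/s5c.png

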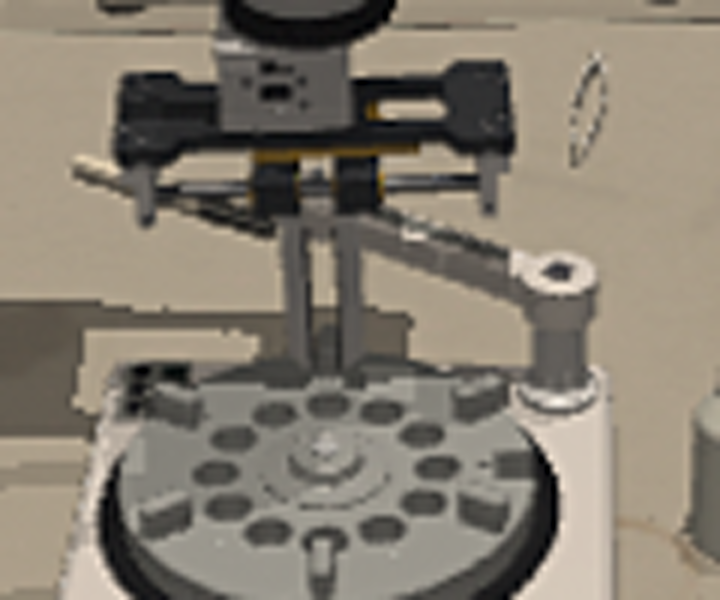

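Request:
carry_out(
  plan=[
    {"hand": 0.13,"translation": [8.4,-0.2,0],"twist": -0.1033},
    {"hand": 0.13,"translation": [8.3,-1.0,0],"twist": -0.1033},
    {"hand": 0.13,"translation": [8.2,-1.9,0],"twist": -0.1033},
    {"hand": 0.13,"translation": [7.9,-2.7,0],"twist": -0.1033},
    {"hand": 0.13,"translation": [7.6,-3.5,0],"twist": -0.1033},
    {"hand": 0.13,"translation": [7.2,-4.3,0],"twist": -0.1033},
    {"hand": 0.13,"translation": [6.7,-5.0,0],"twist": -0.1033},
    {"hand": 0.13,"translation": [6.2,-5.7,0],"twist": -0.1033},
    {"hand": 0.13,"translation": [5.5,-6.3,0],"twist": -0.1033},
    {"hand": 0.13,"translation": [4.9,-6.8,0],"twist": -0.1033},
    {"hand": 0.13,"translation": [4.1,-7.3,0],"twist": -0.1033},
    {"hand": 0.13,"translation": [3.4,-7.7,0],"twist": -0.1033},
    {"hand": 0.13,"translation": [2.6,-8.0,0],"twist": -0.1033},
    {"hand": 0.13,"translation": [1.7,-8.2,0],"twist": -0.1033},
    {"hand": 0.13,"translation": [0.9,-8.3,0],"twist": -0.1033},
    {"hand": 0.13,"translation": [0.0,-8.4,0],"twist": -0.1033},
    {"hand": 0.13,"translation": [0,0,0],"twist": 0},
    {"hand": 0.13,"translation": [0,0,0],"twist": 0},
  ],
)

```text
clock: 5.57
tool_pos: [589.2, -17.6, 62.6]
ee_rot: [-180.0, 0.0, -3.3]
contact_force: [-0.4, -0.3, -0.9]
gripper_width: 0.127
```

```bash
python3 - <<'E'
from h import *
i=env.camera("side")[:,:,::-1];crop(i,250,190,110,110,5,"pics/s6c.png")
i=env.camera("top")[:,:,::-1];crop(i,210,190,160,130,5,"pics/t6c.png")
E
```

```text
(no output)
```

View pics/s6c.png

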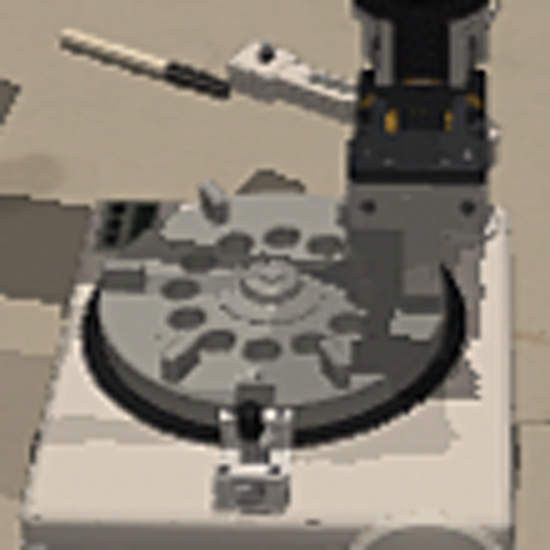

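View pics/t6c.png

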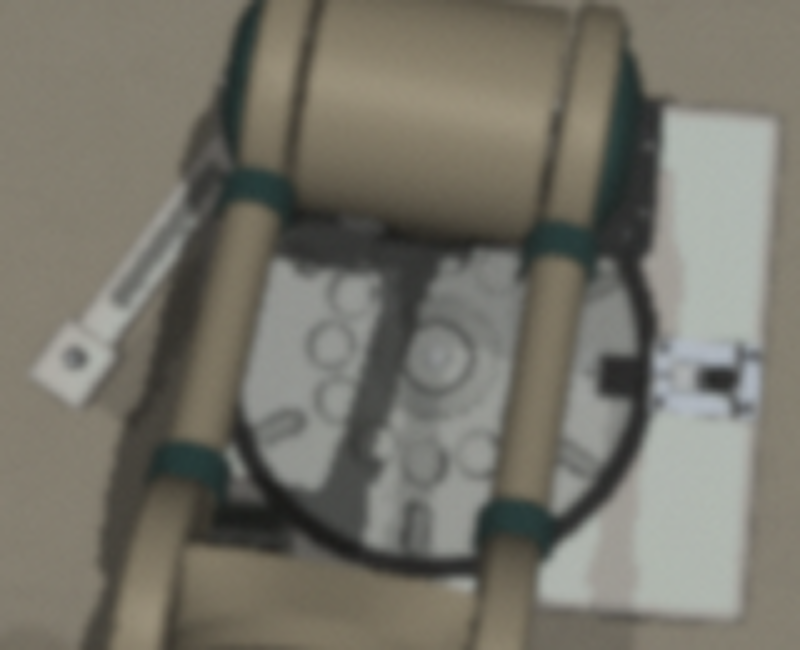

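Request:
carry_out(
  plan=[
    {"hand": 0.25,"translation": [0,0,0],"twist": 0},
    {"hand": 0.25,"translation": [0,0,0],"twist": 0},
    {"hand": 0.25,"translation": [0,0,30],"twist": 0},
    {"hand": 0.25,"translation": [0,0,30],"twist": 0},
    {"hand": 0.0,"translation": [-11.2,-19.3,0],"twist": 0},
    {"hand": 0.0,"translation": [-11.2,-19.3,0],"twist": 0},
    {"hand": 0.0,"translation": [-11.2,-19.3,0],"twist": 0},
    {"hand": 0.0,"translation": [-11.2,-19.3,0],"twist": 0},
    {"hand": 0.0,"translation": [-11.2,-19.3,0],"twist": 0},
    {"hand": 0.0,"translation": [-11.2,-19.3,0],"twist": 0},
    {"hand": 0.0,"translation": [-11.2,-19.3,0],"twist": 0},
    {"hand": 0.0,"translation": [-11.2,-19.3,0],"twist": 0},
    {"hand": 0.0,"translation": [0,0,-16],"twist": 0},
    {"hand": 0.0,"translation": [0,0,-16],"twist": 0},
    {"hand": 0.0,"translation": [0,0,-16],"twist": 0},
    {"hand": 0.0,"translation": [0,0,0],"twist": 0},
    {"hand": 0.0,"translation": [0,0,0],"twist": 0},
  ],
)

```text
clock: 7.08
tool_pos: [499.5, -171.3, 74.1]
ee_rot: [-180.0, 0.1, -3.4]
contact_force: [-0.0, 0.9, 0.5]
gripper_width: 0.003
```

```bash
python3 - <<'E'
from h import *
i=env.camera("side")[:,:,::-1];crop(i,250,190,110,110,5,"pics/s7c.png")
i=env.camera("top")[:,:,::-1];crop(i,210,190,160,130,5,"pics/t7c.png")
E
```

```text
(no output)
```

View pics/s7c.png

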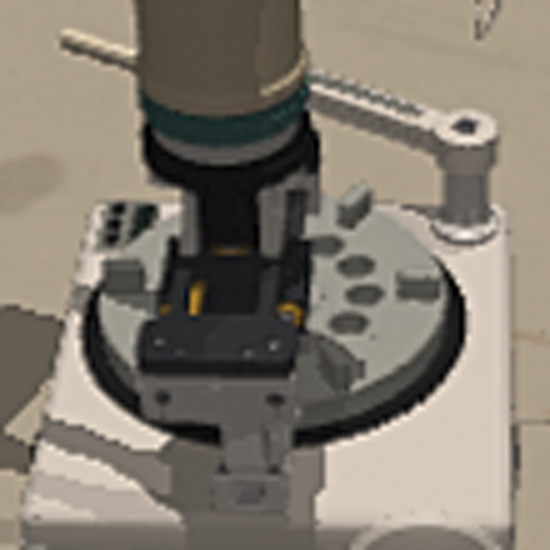

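View pics/t7c.png

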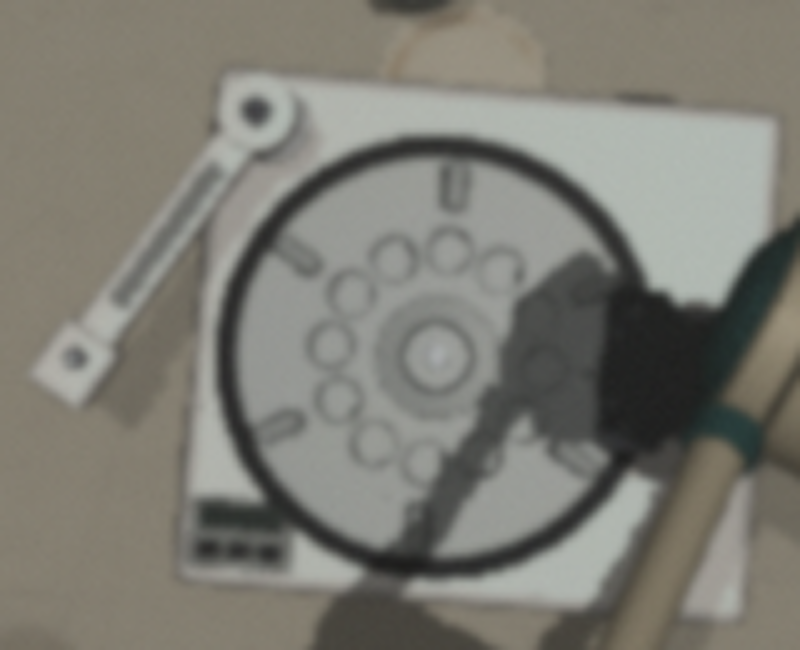

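Request:
carry_out(
  plan=[
    {"hand": 0.0,"translation": [0.1,2,0],"twist": 0},
    {"hand": 0.0,"translation": [0.1,2,0],"twist": 0},
    {"hand": 0.0,"translation": [0.1,2,0],"twist": 0},
    {"hand": 0.0,"translation": [0.1,2,0],"twist": 0},
    {"hand": 0.0,"translation": [0.1,2,0],"twist": 0},
    {"hand": 0.0,"translation": [0.1,2,0],"twist": 0},
    {"hand": 0.0,"translation": [0.1,2,0],"twist": 0},
    {"hand": 0.0,"translation": [0,0,0],"twist": 0},
    {"hand": 0.0,"translation": [0,0,0],"twist": 0},
  ],
)

```text
clock: 7.93
tool_pos: [500.9, -157.7, 74.6]
ee_rot: [180.0, -0.0, -3.5]
contact_force: [0.2, -0.9, 1.5]
gripper_width: 0.005
```

Request:
carry_out(
  plan=[
    {"hand": 0.0,"translation": [0.1,2,0],"twist": 0},
    {"hand": 0.0,"translation": [0.1,2,0],"twist": 0},
    {"hand": 0.0,"translation": [0.1,2,0],"twist": 0},
    {"hand": 0.0,"translation": [0.1,2,0],"twist": 0},
    {"hand": 0.0,"translation": [0,0,0],"twist": 0},
    {"hand": 0.0,"translation": [0,0,0],"twist": 0},
  ],
)

```text
clock: 8.43
tool_pos: [501.0, -149.4, 74.4]
ee_rot: [-180.0, 0.0, -3.5]
contact_force: [-0.1, -1.1, 1.3]
gripper_width: 0.007
```

Request:
carry_out(
  plan=[
    {"hand": 0.0,"translation": [0.1,2,0],"twist": 0},
    {"hand": 0.0,"translation": [0.1,2,0],"twist": 0},
    {"hand": 0.0,"translation": [0,0,0],"twist": 0},
  ],
)

```text
clock: 8.68
tool_pos: [501.2, -145.4, 74.4]
ee_rot: [-180.0, 0.0, -3.5]
contact_force: [1.4, -1.3, 1.9]
gripper_width: 0.006
```

Request:
carry_out(
  plan=[
    {"hand": 0.0,"translation": [0,1.5,0],"twist": 0},
    {"hand": 0.0,"translation": [0,0.5,0],"twist": 0},
    {"hand": 0.0,"translation": [0,0,0],"twist": 0},
  ],
)

```text
clock: 8.93
tool_pos: [501.3, -144.6, 74.5]
ee_rot: [179.9, -0.0, -3.4]
contact_force: [-0.7, -4.9, 0.6]
gripper_width: 0.007
```

Request:
carry_out(
  plan=[
    {"hand": 0.0,"translation": [0,1,0],"twist": 0},
    {"hand": 0.0,"translation": [0,0,0],"twist": 0},
  ],
)

```text
clock: 9.1
tool_pos: [501.4, -144.5, 74.6]
ee_rot: [179.8, -0.0, -3.4]
contact_force: [1.3, -7.3, -0.0]
gripper_width: 0.005
```

Request:
carry_out(
  plan=[
    {"hand": 0.0,"translation": [0,1.5,0],"twist": 0},
    {"hand": 0.0,"translation": [0,1.5,0],"twist": 0},
    {"hand": 0.0,"translation": [0,0,0],"twist": 0},
    {"hand": 0.0,"translation": [0,0,0],"twist": 0},
  ],
)

```text
clock: 9.43
tool_pos: [501.5, -144.2, 74.8]
ee_rot: [179.5, -0.1, -3.3]
contact_force: [-1.8, -12.8, -0.6]
gripper_width: 0.001
```

Request:
carry_out(
  plan=[
    {"hand": 0.0,"translation": [0,-10,0],"twist": 0},
    {"hand": 0.0,"translation": [0,-10,0],"twist": 0},
    {"hand": 0.0,"translation": [0,0,20],"twist": 0},
    {"hand": 0.0,"translation": [0,0,40],"twist": 0},
    {"hand": 0.0,"translation": [0,0,40],"twist": 0},
    {"hand": 0.0,"translation": [38,-10,10],"twist": 0},
    {"hand": 0.0,"translation": [38,0,0],"twist": 0},
    {"hand": 0.0,"translation": [38,25,0],"twist": 0},
    {"hand": 0.0,"translation": [30,30,0],"twist": 0},
    {"hand": 0.0,"translation": [20,30,0],"twist": 0},
    {"hand": 0.0,"translation": [0,0,0],"twist": 0},
  ],
)

```text
clock: 10.35
tool_pos: [664.6, -81.1, 183.0]
ee_rot: [-179.6, 0.0, -3.2]
contact_force: [-0.2, 0.9, 0.3]
gripper_width: 0.008
```

```bash
python3 - <<'E'
from h import *
i=env.camera("side")[:,:,::-1];crop(i,250,190,110,110,5,"pics/s8c.png")
i=env.camera("top")[:,:,::-1];crop(i,210,190,160,130,5,"pics/t8c.png")
E
```

```text
(no output)
```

View pics/s8c.png

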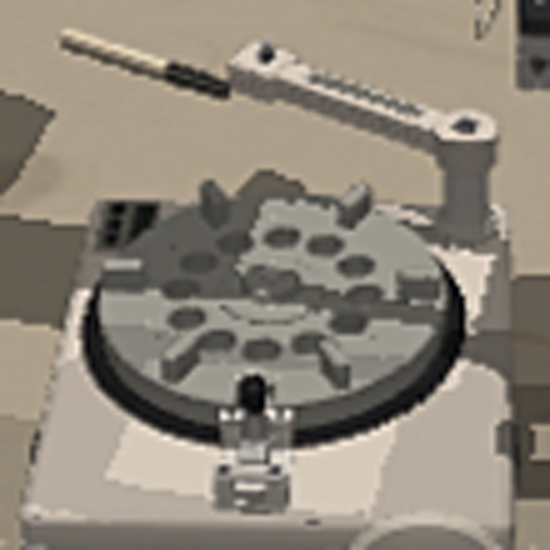

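View pics/t8c.png

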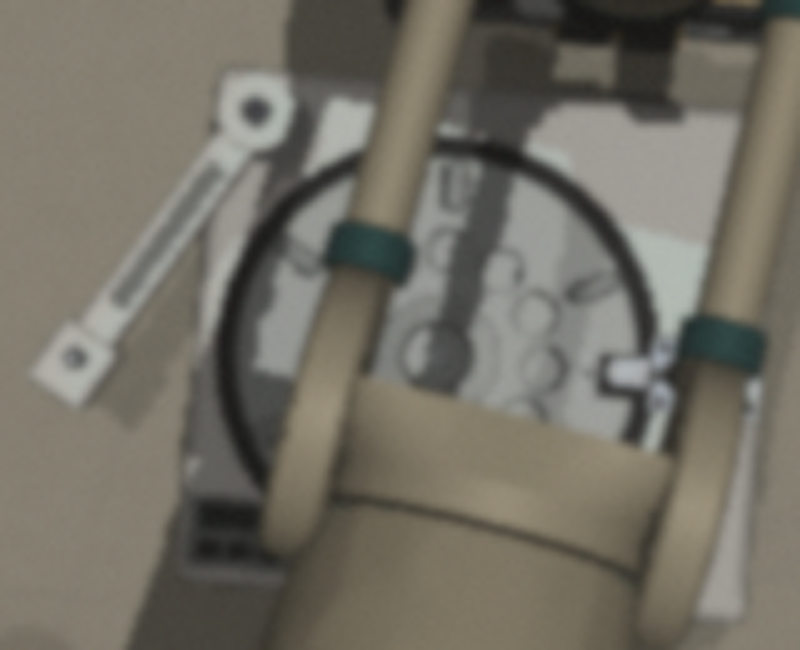

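Request:
carry_out(
  plan=[
    {"hand": 0.0,"translation": [-14,30.7,0],"twist": -0.07},
    {"hand": 0.0,"translation": [-14,30.7,0],"twist": -0.07},
    {"hand": 0.0,"translation": [-14,30.7,0],"twist": -0.07},
    {"hand": 0.0,"translation": [-14,30.7,0],"twist": -0.07},
    {"hand": 0.0,"translation": [-14,30.7,0],"twist": -0.07},
    {"hand": 0.0,"translation": [-14,30.7,0],"twist": -0.07},
    {"hand": 0.0,"translation": [-14,30.7,0],"twist": -0.07},
    {"hand": 0.0,"translation": [-14,30.7,0],"twist": -0.07},
    {"hand": 0.0,"translation": [0,0,0],"twist": 0},
    {"hand": 0.0,"translation": [0,0,-23],"twist": 0},
    {"hand": 0.0,"translation": [0,0,-23],"twist": 0},
    {"hand": 0.0,"translation": [0,0,-23],"twist": 0},
    {"hand": 0.0,"translation": [0,0,-23],"twist": 0},
    {"hand": 0.0,"translation": [0,0,0],"twist": 0},
    {"hand": 0.0,"translation": [0,0,0],"twist": 0},
  ],
)

```text
clock: 11.7
tool_pos: [548.3, 156.7, 91.7]
ee_rot: [179.9, 0.1, -35.6]
contact_force: [-0.2, 0.5, -0.6]
gripper_width: 0.005
```

```bash
python3 - <<'E'
from h import *
i=env.camera("side")[:,:,::-1];crop(i,250,150,130,110,5,"pics/s9c.png")
def P(b,o):
    b=np.radians(b);return np.array([617+105*np.cos(b)+o*np.sin(b),72+105*np.sin(b)-o*np.cos(b)])
bs=np.linspace(145.4,217.4,25)
p=np.array([P(b,22.5) for b in bs])
print(P(145.4,40),p[0],p[-1]);print(np.round(np.diff(p,axis=0),1).tolist(),np.radians(3))
E
```

```text
[553.28443111 164.54904797] [543.34716557 150.14416152] [519.92050845  26.09986579]
[[-4.0, -4.0], [-3.8, -4.2], [-3.6, -4.4], [-3.3, -4.5], [-3.1, -4.7], [-2.8, -4.9], [-2.6, -5.0], [-2.3, -5.1], [-2.0, -5.2], [-1.8, -5.3], [-1.5, -5.4], [-1.2, -5.5], [-0.9, -5.5], [-0.6, -5.6], [-0.3, -5.6], [-0.0, -5.6], [0.3, -5.6], [0.6, -5.6], [0.9, -5.6], [1.2, -5.5], [1.4, -5.4], [1.7, -5.4], [2.0, -5.3], [2.3, -5.1]] 0.05235987755982989
```

View pics/s9c.png

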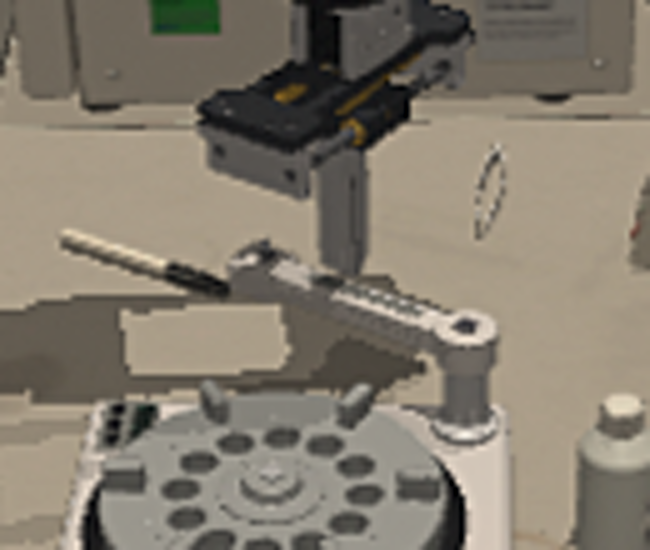

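Request:
carry_out(
  plan=[
    {"hand": 0.0,"translation": [-2.5,-3.3,0],"twist": 0},
    {"hand": 0.0,"translation": [-2.5,-3.3,0],"twist": 0},
    {"hand": 0.0,"translation": [-4.0,-4.0,0],"twist": 0.0524},
    {"hand": 0.0,"translation": [-3.8,-4.2,0],"twist": 0.0524},
    {"hand": 0.0,"translation": [-3.6,-4.4,0],"twist": 0.0524},
    {"hand": 0.0,"translation": [-3.3,-4.5,0],"twist": 0.0524},
    {"hand": 0.0,"translation": [-3.1,-4.7,0],"twist": 0.0524},
    {"hand": 0.0,"translation": [-2.8,-4.9,0],"twist": 0.0524},
    {"hand": 0.0,"translation": [-2.6,-5.0,0],"twist": 0.0524},
    {"hand": 0.0,"translation": [-2.3,-5.1,0],"twist": 0.0524},
    {"hand": 0.0,"translation": [-2.0,-5.2,0],"twist": 0.0524},
    {"hand": 0.0,"translation": [-1.8,-5.3,0],"twist": 0.0524},
    {"hand": 0.0,"translation": [-1.5,-5.4,0],"twist": 0.0524},
    {"hand": 0.0,"translation": [-1.2,-5.5,0],"twist": 0.0524},
    {"hand": 0.0,"translation": [0,0,0],"twist": 0},
  ],
)

```text
clock: 13.0
tool_pos: [512.8, 92.6, 93.8]
ee_rot: [180.0, -0.1, 0.5]
contact_force: [0.4, -0.1, 0.1]
gripper_width: 0.009
```

Request:
carry_out(
  plan=[
    {"hand": 0.0,"translation": [-0.9,-5.5,0],"twist": 0.0524},
    {"hand": 0.0,"translation": [-0.6,-5.6,0],"twist": 0.0524},
    {"hand": 0.0,"translation": [-0.3,-5.6,0],"twist": 0.0524},
    {"hand": 0.0,"translation": [0,-5.6,0],"twist": 0.0524},
    {"hand": 0.0,"translation": [0.3,-5.6,0],"twist": 0.0524},
    {"hand": 0.0,"translation": [0.6,-5.6,0],"twist": 0.0524},
    {"hand": 0.0,"translation": [0.9,-5.6,0],"twist": 0.0524},
    {"hand": 0.0,"translation": [1.2,-5.5,0],"twist": 0.0524},
    {"hand": 0.0,"translation": [1.4,-5.4,0],"twist": 0.0524},
    {"hand": 0.0,"translation": [0,0,0],"twist": 0},
    {"hand": 0.0,"translation": [0,0,0],"twist": 0},
  ],
)

```text
clock: 13.92
tool_pos: [515.4, 43.3, 93.1]
ee_rot: [180.0, -0.1, 27.4]
contact_force: [-0.4, 0.2, 0.1]
gripper_width: 0.007
```

```bash
python3 - <<'E'
from h import *
i=env.camera("side")[:,:,::-1];crop(i,250,150,130,110,5,"pics/s10c.png")
E
```

View pics/s10c.png

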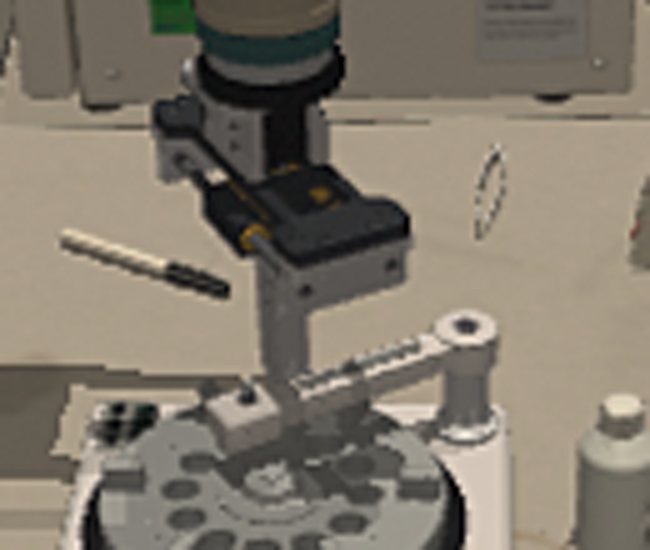

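Request:
carry_out(
  plan=[
    {"hand": 0.0,"translation": [0.9,-2.7,0],"twist": 0.026},
    {"hand": 0.0,"translation": [0.9,-2.7,0],"twist": 0.026},
    {"hand": 0.0,"translation": [1.0,-2.6,0],"twist": 0.026},
    {"hand": 0.0,"translation": [1.0,-2.6,0],"twist": 0.026},
    {"hand": 0.0,"translation": [0,0,0],"twist": 0},
    {"hand": 0.0,"translation": [0,0,0],"twist": 0},
  ],
)

```text
clock: 14.47
tool_pos: [518.9, 33.0, 92.6]
ee_rot: [180.0, -0.0, 33.4]
contact_force: [-0.1, 0.1, 0.2]
gripper_width: 0.005
```

Request:
carry_out(
  plan=[
    {"hand": 0.0,"translation": [1.1,-2.5,0],"twist": 0.026},
    {"hand": 0.0,"translation": [1.1,-2.5,0],"twist": 0.026},
    {"hand": 0.0,"translation": [0,0,0],"twist": 0},
  ],
)

```text
clock: 14.72
tool_pos: [521.2, 27.9, 92.6]
ee_rot: [180.0, -0.0, 36.4]
contact_force: [-0.5, 0.2, 0.9]
gripper_width: 0.006
```

Request:
carry_out(
  plan=[
    {"hand": 0.0,"translation": [1.0,-1.7,0],"twist": 0},
    {"hand": 0.0,"translation": [0,0,0],"twist": 0},
  ],
)

```text
clock: 14.88
tool_pos: [521.3, 27.6, 92.5]
ee_rot: [-179.8, -0.0, 36.3]
contact_force: [-1.5, 4.8, 2.9]
gripper_width: 0.001
```

Request:
carry_out(
  plan=[
    {"hand": 0.0,"translation": [1.0,-1.7,0],"twist": 0},
    {"hand": 0.0,"translation": [0,0,0],"twist": 0},
  ],
)

```text
clock: 15.05
tool_pos: [521.3, 27.4, 92.5]
ee_rot: [-179.6, -0.0, 36.3]
contact_force: [-3.0, 8.5, 4.5]
gripper_width: 0.004
```

Request:
carry_out(
  plan=[
    {"hand": 0.0,"translation": [-2,3.5,0],"twist": 0},
    {"hand": 0.0,"translation": [-5,9,0],"twist": 0},
    {"hand": 0.0,"translation": [-7,12,0],"twist": 0},
    {"hand": 0.0,"translation": [0,0,30],"twist": 0},
    {"hand": 0.0,"translation": [0,0,40],"twist": 0},
    {"hand": 0.0,"translation": [-15,35,20],"twist": 0},
    {"hand": 0.0,"translation": [-20,35,0],"twist": 0},
    {"hand": 0.0,"translation": [-20,35,0],"twist": 0},
    {"hand": 0.0,"translation": [-20,35,0],"twist": 0},
    {"hand": 0.0,"translation": [-20,35,0],"twist": 0},
    {"hand": 0.0,"translation": [-20,35,0],"twist": 0},
    {"hand": 0.0,"translation": [0,0,0],"twist": 0},
    {"hand": 0.0,"translation": [0,0,0],"twist": 0},
  ],
)

```text
clock: 16.13
tool_pos: [392.7, 259.6, 181.9]
ee_rot: [180.0, -0.0, 36.7]
contact_force: [-0.7, 0.2, 0.5]
gripper_width: 0.007
```

```bash
python3 - <<'E'
from h import *
i=env.camera("side")[:,:,::-1];crop(i,245,185,130,120,5,"pics/s11c.png")
i=env.camera("top")[:,:,::-1];cv2.imwrite("pics/t11.png",i);crop(i,210,190,160,130,5,"pics/t11c.png")
E
```

```text
(no output)
```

View pics/s11c.png

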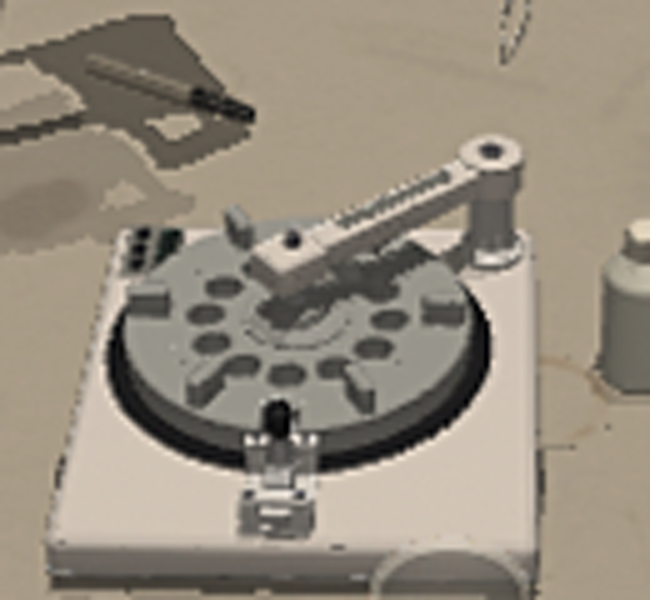

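View pics/t11c.png

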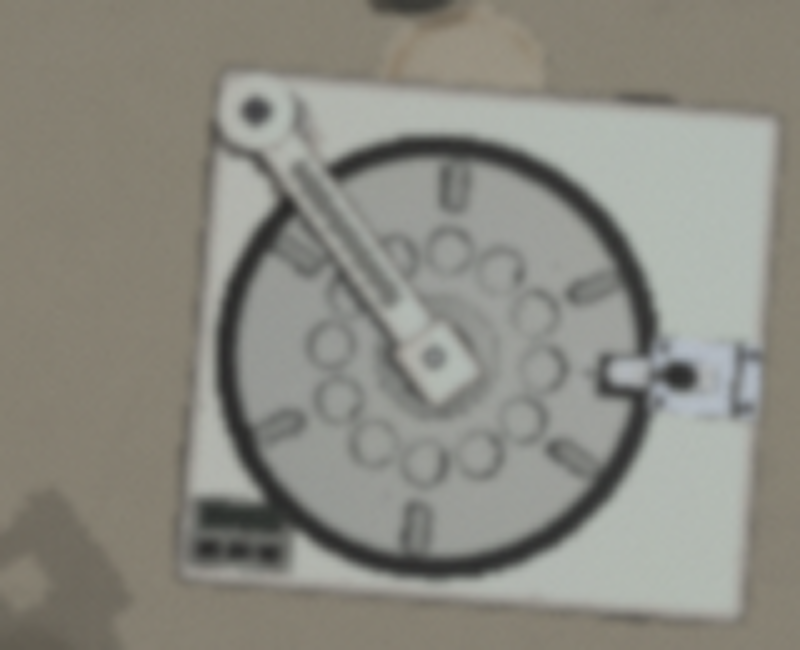

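View pics/t11.png

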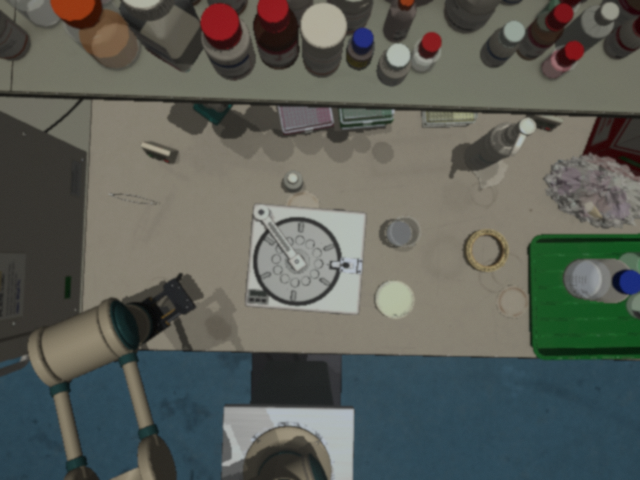

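```bash
python3 - <<'E'
from h import *
a=cv2.imread("pics/top0.png");b=cv2.imread("pics/t11.png")
for i in(a,b):print(i[258:274,338:366].max(2))
s0=cv2.imread("pics/side0.png");s1=env.camera("side")[:,:,::-1];cv2.imwrite("pics/s12.png",s1)
for i in(s0,s1):print(i[260:292,292:310].max(2))
E
```

```text
[[ 63  64  95 122 130 143 163 178 184 185 184 181 179 176 172 171 167 165
  159 148 148 160 167 157 138 124 125 129]
 [ 65  69 106 130 127 138 164 182 188 188 188 186 185 184 182 181 180 175
  160 132 128 147 154 146 133 123 125 129]
 [ 68  75 115 146 144 151 170 182 184 187 187 187 186 186 188 187 187 182
  162 126 112 126 125 121 121 120 125 129]
 [ 66  76 122 163 171 171 171 174 174 176 176 178 177 181 183 184 183 178
  159 122 109 120 119 112 112 118 125 128]
 [ 67  75 123 167 181 175 167 162 162 162 163 160 155 158 159 160 159 157
  144 118 121 145 147 134 119 119 125 127]
 [ 69  77 120 159 172 167 160 162 164 164 158 140 120 113 109 109 107 108
  107 109 129 163 172 156 129 123 127 128]
 [ 68  78 114 146 154 150 151 162 168 167 153 122  90  74  61  60  62  64
   75  96 134 171 180 164 132 125 128 129]
 [ 62  76 114 146 153 147 150 163 170 166 148 113  81  60  47  47  49  52
   59  90 137 174 181 164 131 126 127 129]
 [ 59  79 125 162 171 165 159 164 168 166 146 112  82  61  49  47  49  51
   63  98 145 177 182 165 134 127 128 129]
 [ 59  85 131 169 179 171 163 163 165 161 149 1
[... 6747 characters left out ...]
195 211 211 214 180 201]
 [200 157  75 101 200 219 220 226 227 228 232 197 122  99 199 217 213 210]
 [207 138  85 132 203 214 211 211 212 212 215 156  89  80 198 200 208 210]
 [186 144 139 141 132 133 134 130 139 144 149 162 168 176 156 125 198 212]
 [177 119 108 113  87 153 165 140 136 137 136 104  96  99 106 124 203 213]
 [169 113 104 108  96 204 222 220 222 227 200 129 105 108 118 104 201 215]
 [167 111 102 107  97  95 103 106 108 111  88 101 107 107 107  84 199 215]
 [197 125 100 106 101 102 103  86  81  84  85 103 107 107 106  85 200 214]
 [171 112  98 101 111 180 196 122  88  93  93 105 106 104 103 104 200 213]
 [162 121 111 112 113 119  97  93  98 115 120 115 115 113 107 166 210 214]]
```

```bash
python3 - <<'E'
from h import *
for n in("top","side"):print(n,proj(n,[[500.9,-144,80],[501.9,-124,80]]))
d=ray("top",210+435.5/5-.5,190+357.5/5-.5,106)-ray("top",210+257.5/5-.5,190+110.5/5-.5,108)
print("arm bearing",np.degrees(np.arctan2(d[1],d[0]))%360)
a=cv2.imread("pics/top0.png").astype(int);b=cv2.imread("pics/t11.png").astype(int)
D=(abs(a-b).max(2)>30).astype('uint8')
print([list(s) for s in cv2.connectedComponentsWithStats(D)[2][1:] if s[4]>15])
print(env.state()["contact_force"])
E
```

```text
top [[353.0550437  265.42658466]
 [344.478042   264.77029132]]
side [[300.074483   273.67089211]
 [300.6991434  268.42718519]]
arm bearing 217.36980245215207
[[np.int32(250), np.int32(217), np.int32(10), np.int32(7), np.int32(33)], [np.int32(262), np.int32(216), np.int32(9), np.int32(7), np.int32(36)], [np.int32(252), np.int32(223), np.int32(10), np.int32(19), np.int32(99)], [np.int32(262), np.int32(223), np.int32(5), np.int32(7), np.int32(17)], [np.int32(266), np.int32(223), np.int32(11), np.int32(19), np.int32(108)], [np.int32(283), np.int32(223), np.int32(8), np.int32(11), np.int32(55)], [np.int32(298), np.int32(223), np.int32(5), np.int32(9), np.int32(25)], [np.int32(316), np.int32(231), np.int32(10), np.int32(10), np.int32(55)], [np.int32(278), np.int32(245), np.int32(8), np.int32(10), np.int32(24)], [np.int32(323), np.int32(245), np.int32(10), np.int32(6), np.int32(27)], [np.int32(217), np.int32(249), np.int32(19), np.int32(21), np.int32(158)], [np.int32(258), np.int32(251), np.int32(12), np.int32(6), np.int32(46)], [np.int32(288), np.int32(250), np.int32(12), np.int32(13), np.
[... 682 characters left out ...]
4), np.int32(289), np.int32(7), np.int32(11), np.int32(53)], [np.int32(290), np.int32(291), np.int32(6), np.int32(10), np.int32(35)], [np.int32(308), np.int32(355), np.int32(32), np.int32(13), np.int32(191)], [np.int32(237), np.int32(388), np.int32(134), np.int32(92), np.int32(5733)], [np.int32(523), np.int32(413), np.int32(117), np.int32(67), np.int32(5307)], [np.int32(221), np.int32(430), np.int32(11), np.int32(32), np.int32(246)], [np.int32(253), np.int32(447), np.int32(38), np.int32(33), np.int32(836)], [np.int32(221), np.int32(458), np.int32(31), np.int32(22), np.int32(519)], [np.int32(294), np.int32(464), np.int32(20), np.int32(16), np.int32(189)]]
[ 0.17982511 -0.2404476   0.70977855]
```

Travel matches 20 mm in both views, the arm's bearing is within 0.3° of the stop direction, and the bystanders have not moved. I'm handing in.

```bash
python3 -c "
from workcell import env
print(env.job_done(), env.state()['clock'])"
```

```text
the job is handed in; nothing more can be done
the job is handed in; nothing more can be done
```

The changer is locked and folded, and the job was handed in after about 16 s of the 51 s allowed; no verdict was reported.

- **Carousel:** I straddled one finger rib loosely with the gripper and swept it about 142° clockwise. In the top picture, the notch then lay within about 1 mm of the bolt line.
- **Bolt:** I pushed the grip with closed fingers until it stopped; the force rose to about 13 N with no further movement. The grip's edge shifted about 8.7 pixels in the top view and about 5.3 in the side view, and 20 mm of travel should give 8.6 and 5.3. A first rough reading of the grip centre suggested only about 17 mm. I judged it spoiled by the dark slot beside the grip, and the edge measurements replaced it.
- **Sampling arm:** I pushed it in to its stop, where the force rose to about 9 N. It now points at 217.4°; the fold direction worked out from the scene is about 217.6°.
- **Other things:** Comparing the first and last top pictures showed no change around the bystanders on the bench. The exception is the marker, which the robot and its shadow partly covered in the last top picture. The last side view shows it in the same place.
- **Robot:** It stands clear and touches nothing.

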